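Latch the phone holding jig's bayonet clamp

ROBOT

A 6-joint arm with a two-finger parallel gripper is mounted at the origin on the work surface. World frame = base frame: x ahead of the robot, y to its left, z up, the work surface at z = 0. Lengths are in mm, angles in rad, forces in N, time in s.
With the tool pointing down it reaches from about 375 to 900 mm from the base axis. Payload 3.1 kg.
Tool frame: the origin (TCP) lies on the mounting face of the last link; the fingertips stand 182 mm ahead of it and the grasp point (between the pads) lies pinch_z ahead of it (pinch_z is the distance from the TCP to the grasp point, in mm); x points along the fingers, y is the direction in which the jaws open and shut, and the axes are right-handed (so a half turn about x gives the same grasp; the last joint's range is limited). The gripper opens to 87 mm and grips with 3 to 60 N. Pads are 19 mm wide; open, the fingers measure 117 mm over their backs; the gripper's body (75 mm by 190 mm) begins 51 mm behind the grasp point.
Start: joints at [-1.512, 0.527, 1.433, -0, 1.181, -0.178], TCP at [147.253, -607.384, 404.748] pointing down, gripper open.
Joint ranges: [-3.08, 3.08], [-0.75, 2.2], [0.22, 2.44], [-1.43, 4.57], [0, 2.65], [-2.85, 2.85]. Speed limits (rad/s): [2.79, 2.79, 3.14, 3.14, 3.14, 3.14].

INTERFACE

Orientations are given as [roll, pitch, yaw] about the fixed x, y, z axes, in that order (R = Rz(yaw) Ry(pitch) Rx(roll)).
In Python, from station import * gives the robot as it stands.
- The arm moves only by the tool jog_arm, never from a script. Its argument "motion" is a list that holds one entry, the list of rows, each a list of 7 numbers: the turn, a rotation vector about the tool's x, y, z in units of 5 degrees (1.0 is 5 degrees), then the shift along the tool's x, y, z in units of 40 mm (1.0 is 40 mm), then the finger opening in mm, from 0 to 87. In form: [[[rx, ry, rz, x, y, z, hand], ...]]. A call has 1 to 5 rows; each row is the pose to reach, as a shift and turn from the pose commanded when the call began, along the tool's axes at that moment; what a row does not reach only later rows make up. A row lasts 1/12 s, in which the tool goes at most 41.7 mm and 7.16 degrees, less where a joint would pass 70% of its speed; a pose out of reach is approached as far as the arm can. A call with a gripper value outside its range is refused whole. The fingers move at their own pace and stop on an object; "force" is the grip in N (left out, the last holds). Time passes only in rows, so rows that repeat a pose let the fingers close. It gives the time, the measured TCP pose, the force and the opening at its end, in the units of the state.
- get_state(): the state, without advancing time (a new reading comes with each control period).
- camera(name): name is "scene" or "top" or "wrist"; returns the picture (480x640x3 uint8, blue, green, red); there is no depth.
- camera_params(name): a dict with "fx", "fy", "cx", "cy" (pixels), "T" (4x4, takes a point from camera to world coordinates). Camera axes: x right, y down, z forward; pixel columns grow to the right and rows downward; lengths in mm; the calibration is good to about 2 mm. A picture is of the moment at which its call begins: read the wrist's pose just before it. camera_params takes no time and is no camera call; for the wrist camera it gives the pose at the moment of the call.
- sign_off(): hands the job in, once; it reports no verdict.
Trained networks look in the newest picture that a camera, given by its name, has taken for a name from the list of things; names that differ only in an ending like _2 or _b are one class to them, and where a whole thing is asked for, a point or a joint stands for the part that bears it (a point fixed in the world has none). Each returns a list of dicts, best first, with "p" (0 to 1); they miss things now and then, are a little off and sometimes report something else, mostly with a low value. They report only what shows in the picture. A call takes as long as a camera call.
- recognise(camera, query): "position" ([x, y, z] in mm, in the coordinates of the camera as it stood for that picture, good to about 4 mm: the middle of the surface that is visible of it).
- masks_of(camera, query): "mask" (480x640 bool, what is visible of it).
The state is a dict: "t": time; "joints": joint angles; "qd": joint speeds; "effort": joint torques, N m; "ee_pos": TCP position; "tcp_rot": TCP orientation; "force": force on the tool from outside, world axes, zero at the start; "wrist_torque": the same for the moment, N m; "opening": finger opening in mm.
Only numpy, scipy, OpenCV 4.12 (cv2) and the standard library are available. Lean on these libraries where they do the work, as an engineer would, in place of code of your own. Each camera call takes 0.05 s, during which the arm holds its last target. There are 200 camera calls.

TASK

A phone frame lies loose in the holding jig. With a fingertip, push the ball knob of the jig's clamp along its slot as far as it goes, then sideways round the corner to the very end of the slot, so that the clamp stays latched and the frame is held tight between the two jaws. Only push the knob, do not pinch it; keep off the frame, and leave the other things on the bench where they are.

Things in the scene. Friction and masses are not known exactly. Their poses are not given: they have to be found in the camera images.
- jig: Phone holding jig, screwed to the bench: aluminium base plate 250 x 180 x 8 mm (x -115 to +135, y -90 to +90 mm from its origin). Origin on the bench, z up; x is the clamp axis and points from the handle towards the fixed jaw, y to the left of that. Nothing round the handle is higher than 54 mm. A rubber bed, 16 mm above the bench, carries the phone frame.
- corner (a point): Corner of the L-shaped slot: where the knob's centre is when it has gone all along the long leg; jig x = -46, y = -30 mm, 77 mm above the bench. The slot is cut through the top of a steel tube (30 mm across, along the jig's x, axis 34 mm above the bench, jig x -100 to -34 mm): a long leg along x on its -y side, then at the front end a cross leg round to the +y side.
- slot_end (a point): End of the cross leg: where the knob's centre is when latched; jig x = -49 mm (-46 when held fully forward), y = +30 mm, 77 mm above the bench. On the way from the corner the knob swings over the top of the tube: y = 0, 86 mm above the bench.
- plunger (a joint): Plunger travel along the jig's +x, m: 0 at the rear end of the long leg, 0.032 at the front. Friction 1.5 N. From 0.0225 the jaw clamps the frame and a spring pushes back: 3 N at first, 9 N at 0.0285, 12 N at 0.032. The cross leg opens at 0.0285: let go before that, it springs back; in the cross leg the slot's rear edge holds it at about 0.028.
- handle (a joint): Turn of the pin about the tube's axis, in rad: 0 in the long leg, where the pin leans 35 degrees from upright to the jig's -y side (it has about 0.1 of play there, a little more if pushed hard), 1.22 at the end of the cross leg, where it leans 35 degrees to the +y side. It turns easily.
- knob (a point): Centre of the black ball knob, 23 mm across, on an 8 mm steel pin that stands radially out of the tube, 52 mm from the tube's axis. In the long leg it is at jig x = -78 mm + plunger travel, y = -30 mm, 77 mm above the bench, leaning to the -y side.
- jaw: Moving jaw, 110 mm wide (y), 16 mm thick, from 17 to 46 mm above the bench, with a rubber face towards the fixed jaw; driven by the plunger through the spring and guided by two rods 8 mm thick at y = +-45 mm, 30 mm above the bench. Origin at the middle of its rubber face, 34 mm above the bench, axes as the jig's.
- fixed_jaw: Fixed jaw, 110 mm wide, 18 mm thick, top 45 mm above the bench. Origin at the foot of its rubber face, which looks to the jig's -x and lies at jig x = +105 mm.
- phone: Opened phone frame, 75 x 150 x 8.5 mm, about 0.15 kg, loose on the jig's bed between the jaws, its long side across the clamp axis. Origin at the centre of its underside, x along its short side, z up. When clamped its origin is at x = +67.5 mm in the jig's frame.
- screw_dish: Bystander: shallow steel dish, 38 mm across, 10 mm high, on the jig's base plate. Origin under its centre.
- driver: Bystander: small screwdriver, 150 mm long, lying on the right of the jig. Origin under its middle.
- tweezers: Bystander: steel tweezers, 130 mm long, 8 mm high, lying on the left of the jig. Origin under its middle.
- flux_jar: Bystander: small amber jar with a white cap, 42 mm across, 36 mm high. Origin under its centre.
- solder_reel: Bystander: reel of solder standing on its flange, 52 mm across, 30 mm high. Origin under its centre.
- spare_phone: Bystander: a second opened phone frame, 71 x 146 x 8.5 mm, on the bench to the left. Origin under its centre.
- cleaner_bottle: Bystander: clear bottle with a black cap, 60 mm across, 150 mm high, on the bench to the right. Origin under its centre.
- parts_tray: Bystander: white divided tray, 100 x 140 x 25 mm, on the bench to the right. Origin under its centre.

How it is judged (in metres and radians):
On the way, in this order (a step that is already met when the one before it is completed fails the run):
1. the knob is pushed along the long leg of the slot until the jaw bears on the frame (value of joint plunger above 0.024 m and value of joint handle below 0.4 rad).
2. the knob is pushed round the corner to the end of the cross leg (value of joint plunger above 0.0265 m and value of joint handle above 1.1 rad), for 0.2 s.
At the end, for the whole second after the job is handed in: The knob is in the cross leg within 0.12 rad (about 6 mm) of its end, the plunger latched at more than 26.5 mm of travel, and the frame lies flat and at rest between the jaws, square within 0.04 rad, both jaws pressing it with more than 4 N (all of step 2 and contact force between each of jaw, fixed_jaw and phone above 4 N and x of phone in the frame of jig between 0.0645 and 0.0705 m and angle between phone's own z axis and vertical below 0.06 rad and angle between the x axis of phone and the x axis of jig, either way round below 0.04 rad and linear speed of phone below 0.01 m/s); the robot touches nothing.
It fails at once if the knob was pinched between the fingers ((contact force between the fingers and handle_c1 above 1 N and contact force between the fingers and handle_c2 above 1 N) or (contact force between the fingers and handle_c3 above 1 N and contact force between the fingers and handle_c4 above 1 N)).
It fails at once if the phone frame was touched by the robot (contact force between any of the fingers, the arm and phone above 0.5 N).
It fails at once if the phone frame was lifted (height (world z) of phone above 0.024 m).
It fails at once if a bystander was moved or lifted (distance of any of screw_dish, driver, tweezers, flux_jar, solder_reel, spare_phone, cleaner_bottle, parts_tray from where it was at the start of the episode above 0.015 m).
It also fails if it takes over 29 s, if anything falls off the work surface, if the arm or the gripper's body presses on something with over 40 N, if the wrist force passes 120 N, or if a joint passes its speed limit or range.

## Working session

There is one attempt and no reset: what is moved stays moved. The work goes in short steps, Python scripts to look and compute and a tool call to move; the robot and the scene stay as the last step left them, time stands still between calls to the robot, and variables do not carry over. Pictures are saved under pics/ and viewed, about 8 in all and at most 12, crops included, and the job is handed in when it is done.

Besides the shell and the picture viewer there is one more tool, called by a JSON object that holds its "method" and its "body". jog_arm: Moves the arm, as the interface text tells. Its arguments: {"type":"object","properties":{"motion":{"type":"array","items":{"type":"array","items":{"type":"array","items":{"type":"number"}}}},"force":{"type":"number"}},"required":["motion"]}

```bash
mkdir -p pics; ls; cat > h.py <<'E'
from station import *
import numpy as np, cv2
from scipy.spatial.transform import Rotation as R
def look(c,qs,save=None):
    im=camera(c); P=camera_params(c); T=np.array(P["T"])
    if save: cv2.imwrite('pics/'+save,im)
    for q in qs:
        for d in recognise(c,q)[:2]:
            p=np.array(d["position"]); w=T[:3,:3]@p+T[:3,3]
            print(c,q,round(d["p"],2),w.round(1),(P["fx"]*p[0]/p[2]+P["cx"]).round(),(P["fy"]*p[1]/p[2]+P["cy"]).round())
    return im,P
def Rt(): return R.from_euler('xyz',get_state()["tcp_rot"]).as_matrix()
E
python3 - <<'E'
from h import *
s=get_state();print(s); 
try: print(pinch_z)
except Exception as e: print(e)
print(Rt().round(3))
look("top",["knob","jig","fixed_jaw","jaw","phone"],"top.png")
look("scene",["knob","fixed_jaw","jaw"],"scene.png")
E
```

```text
pics
{'t': 0.0, 'joints': array([-1.51152278e+00,  5.28436668e-01,  1.43393544e+00, -1.16986835e-05,
        1.18136675e+00, -1.78506652e-01]), 'qd': array([-0.00136046,  0.00019464, -0.00061876,  0.00093253,  0.00094102,
       -0.00133411]), 'effort': array([-5.44653776e-04, -4.40040064e+01, -1.76591760e+01,  6.31680270e-02,
        5.83060272e-02, -1.58285475e-04]), 'ee_pos': array([ 147.21794848, -607.04664648,  403.77879011]), 'tcp_rot': array([-1.74426473,  1.56865009,  1.63511258]), 'force': array([ 0.716028  ,  0.37411331, -0.54460948]), 'wrist_torque': array([-0.06939838,  0.01558868, -0.03633943]), 'opening': 86.96437013402543}
163.5
[[-0.     0.236 -0.972]
 [ 0.002 -0.972 -0.236]
 [-1.    -0.002 -0.   ]]
top knob 0.6 [501.9  81.6  86.6] 285.0 279.0
top jig 0.94 [552.6  88.4   9.5] 284.0 262.0
top fixed_jaw 0.56 [691.1  69.3  50.1] 290.0 208.0
top jaw 0.6 [550.7  87.2  10.3] 285.0 263.0
top jaw 0.59 [580.1  91.1  45.6] 282.0 250.0
top phone 0.75 [638.9  84.1  23.1] 285.0 230.0
scene knob 0.49 [586.2 109.6  14.3] 352.0 281.0
scene fixed_jaw 0.88 [700.1  72.5  43.6] 309.0 285.0
scene fixed_jaw 0.31 [551.9 -32.5  18.8] 324.0 250.0
scene jaw 0.64 [589.   99.1  36.4] 348.0 273.0
```

```bash
python3 - <<'E'
import cv2,numpy as np
a=cv2.imread('pics/top.png')[170:330,180:390];b=cv2.imread('pics/scene.png')
cv2.imwrite('pics/t2.png',cv2.resize(a,None,fx=3.75,fy=3.75,interpolation=cv2.INTER_CUBIC))
E
```

```text
(no output)
```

View pics/t2.png

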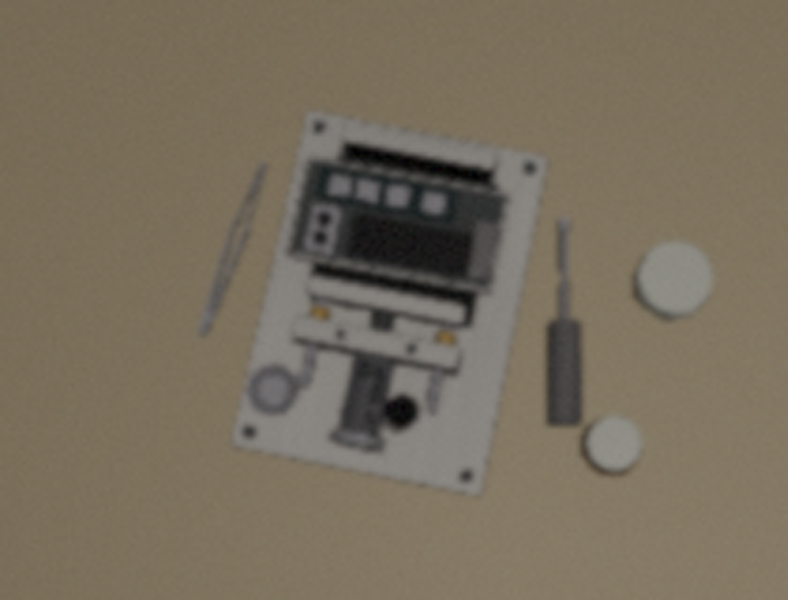

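View pics/scene.png

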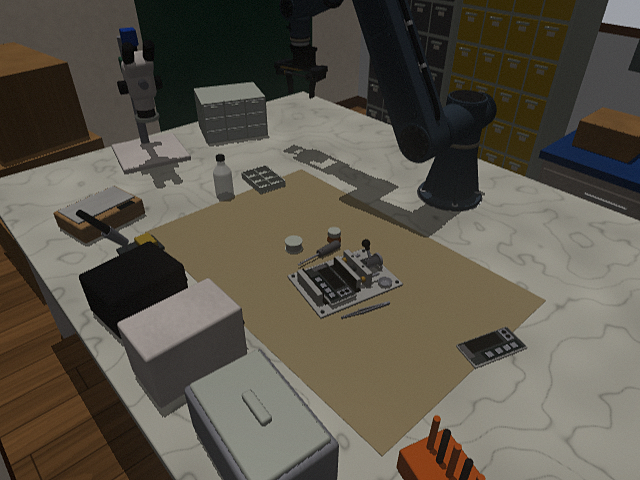

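```bash
cat > jig.py <<'E'
from h import *
P=camera_params("top");T=np.array(P["T"])
def ray(u,v,z):
    d=T[:3,:3]@np.array([(u-P["cx"])/P["fx"],(v-P["cy"])/P["fy"],1]);o=T[:3,3];return (o+d*(z-o[2])/d[2])[:2]
px=lambda x,y:(180+(x+.5)/3.75-.5,170+(y+.5)/3.75-.5)
W=np.array([ray(*px(*c),8) for c in[(310,112),(546,158),(480,492),(234,443)]])
J=np.array([[135,90],[135,-90],[-115,-90],[-115,90.]])
H=(J-J.mean(0)).T@(W-W.mean(0));yaw=np.arctan2(H[0,1]-H[1,0],H[0,0]+H[1,1])
M=np.array([[np.cos(yaw),-np.sin(yaw)],[np.sin(yaw),np.cos(yaw)]]);O=W.mean(0)-M@J.mean(0)
E
python3 - <<'E'
from jig import *
print(yaw,O,(W-(J@M.T+O)).round(1))
k=ray(*px(401,411),80);print(k,"in jig",M.T@(k-O), "phone",M.T@(ray(*px(398,222),24)-O))
for n,p in dict(knob0=(-78,-30),corner=(-46,-30),end=(-49,30)).items(): print(n,M@np.array(p)+O)
print("TCP->", T[:3,3])
E
```

```text
-0.21127654281111252 [578.81219619  90.00978178] [[-2.5 -1.7]
 [-2.   2.8]
 [ 2.7  1.1]
 [ 1.8 -2.2]]
[500.93271343  77.52611764] in jig [-73.52982826 -28.53804583] phone [62.04313463  6.06561495]
knob0 [496.25535657  77.03410326]
corner [527.54380489  70.32343997]
end [537.19300654 129.61840525]
TCP-> [ 398.50344285    5.55451765 1156.98480008]
```

{"method": "jog_arm", "body": {"motion": [[[-0.77,0,0,0,-0.53,-0.85,0],[-1.54,0,0,0,-1.05,-1.7,0],[-2.31,0,0,0,-1.58,-2.55,0],[-3.08,0,0,0,-2.1,-3.4,0],[-3.86,0,0,0,-2.63,-4.25,0]]], "force": 30}}

```text
t: 0.92
ee_pos: [288.6, -463.8, 404.9]
tcp_rot: [1.733, 1.57, -0.831]
force: [0.2, 0.1, 0.5]
opening: 61.6
```

{"method": "jog_arm", "body": {"motion": [[[0,0,0,0,-0.39,-0.92,0],[0,0,0,0,-0.78,-1.84,0],[0,0,0,0,-1.17,-2.76,0],[0,0,0,0,-1.56,-3.68,0],[0,0,0,0,-1.95,-4.6,0]]]}}

```text
t: 1.33
ee_pos: [400.5, -297.9, 405.0]
tcp_rot: [1.839, 1.57, -0.729]
force: [0.6, 0.1, 0.5]
opening: 28.2
```

```bash
python3 -c "
from h import *
print(Rt().round(3),get_state()['ee_pos'])"
```

```text
[[ 0.     0.543 -0.84 ]
 [-0.    -0.84  -0.543]
 [-1.     0.001 -0.   ]] [ 400.49755256 -297.90344611  405.03073238]
```

{"method": "jog_arm", "body": {"motion": [[[0,0,0,0,-0.77,-0.64,0],[0,0,0,0,-1.54,-1.28,0],[0,0,0,0,-2.3,-1.93,0],[0,0,0,0,-3.06,-2.57,0],[0,0,0,0,-3.83,-3.22,0]]]}}

```text
t: 1.75
ee_pos: [424.5, -99.2, 405.0]
tcp_rot: [2.166, 1.57, -0.402]
force: [0.5, -0.2, -0.5]
opening: 1.6
```

{"method": "jog_arm", "body": {"motion": [[[0,0,0,0.3,-0.6,-0.5,0],[0,0,0,0.6,-1.2,-1.0,0],[0,0,0,1.0,-1.8,-1.5,0],[0,0,0,1.5,-2.3,-1.93,0],[0,0,0,1.5,-2.3,-1.93,0]]]}}

```text
t: 2.17
ee_pos: [438.1, 21.8, 342.4]
tcp_rot: [-0.978, 1.564, 2.743]
force: [-0.8, -0.5, 0.1]
opening: 0.3
```

```bash
python3 - <<'E'
from h import *
print(get_state()['ee_pos'],get_state()['opening'])
look("wrist",["knob","fixed_jaw","jaw"],"w1.png")
look("top",["knob"],"top2.png")
E
```

```text
[438.07281171  21.82715259 342.44679997] 0.31807151339528683
wrist knob 0.62 [505.3  70.3  90.8] 312.0 109.0
wrist fixed_jaw 0.43 [601.7  22.7  23.3] 452.0 23.0
wrist jaw 0.79 [572.4  52.8  44.5] 395.0 31.0
top knob 0.44 [ 598.6 -116.2   25.3] 361.0 243.0
```

View pics/w1.png

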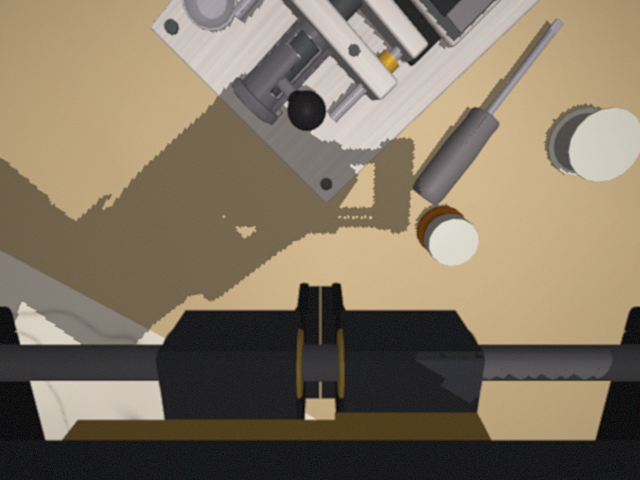

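```bash
cat > w.py <<'E'
from h import *
def rayw(u,v,z):
    P=camera_params("wrist");T=np.array(P["T"])
    d=T[:3,:3]@np.array([(u-P["cx"])/P["fx"],(v-P["cy"])/P["fy"],1]);o=T[:3,3];return (o+d*(z-o[2])/d[2])[:2]
def proj(w):
    P=camera_params("wrist");T=np.array(P["T"]);c=T[:3,:3].T@(np.array(w)-T[:3,3]);return np.array([P["fx"]*c[0]/c[2]+P["cx"],P["fy"]*c[1]/c[2]+P["cy"]])
E
python3 - <<'E'
from w import *
s=get_state();Rm=Rt();e=s['ee_pos'];print(e,Rm.round(3),camera_params("wrist")["T"])
for n,u,v,z in[("knob",306,110,77),("c--",327,200,8),("c-+",155,28,8),("screw--",326,184,8),("screw-+",171,27,8)]: print(n,rayw(u,v,z))
for y in(-12,-8,0,8,12):
  for z in(-9.5,9.5): print(y,z,proj(e+Rm@[182,y,z]).round())
E
```

```text
[439.83638123  17.08735994 345.53227255] [[ 0.002  0.542 -0.84 ]
 [-0.001 -0.84  -0.542]
 [-1.     0.002 -0.001]] [[ 5.42449319e-01 -8.00737388e-01 -2.54103073e-01  5.10488047e+02]
 [-8.40086927e-01 -5.16448409e-01 -1.65936724e-01  6.28048797e+01]
 [ 1.64061089e-03  3.03480933e-01 -9.52836099e-01  3.24822800e+02]
 [ 0.00000000e+00  0.00000000e+00  0.00000000e+00  1.00000000e+00]]
knob [505.91494942  69.15210704]
c-- [455.23170116  19.69851823]
c-+ [493.3971843  190.98782555]
screw-- [465.69532173  27.48780909]
screw-+ [500.1564287  181.70693122]
-12 -9.5 [293. 287.]
-12 9.5 [294. 325.]
-8 -9.5 [302. 287.]
-8 9.5 [303. 325.]
0 -9.5 [320. 287.]
0 9.5 [320. 325.]
8 -9.5 [338. 287.]
8 9.5 [338. 325.]
12 -9.5 [347. 287.]
12 9.5 [347. 325.]
```

```bash
python3 - <<'E'
from w import *
print(get_state()['ee_pos'])
im=camera("wrist");cv2.imwrite('pics/w2.png',im)
d=masks_of("wrist","knob")
for q in d[:2]:
    v,u=np.nonzero(q["mask"]);print(q["p"],u.min(),u.max(),v.min(),v.max(),len(u))
g=im.max(2);b=(g<45).astype(np.uint8);b[200:]=0
n,l,st,c=cv2.connectedComponentsWithStats(b)
for i in range(1,n):
    if st[i,4]>300: print(st[i],c[i].round(1),rayw(*c[i],77))
a=cv2.resize(im[0:240,100:420],None,fx=2.4,fy=2.4);cv2.imwrite('pics/w2c.png',a)
print(get_state()['ee_pos'])
E
```

```text
[439.83638123  17.08735994 345.53227255]
0.9 266 311 79 130 1458
[379   0  48  66 717] [404.1  24.2] [573.66392098  47.65829009]
[ 276   92   36   38 1077] [293.4 110. ] [501.62137905  75.48731097]
[439.67194751  17.13758029 345.41559774]
```

View pics/w2c.png

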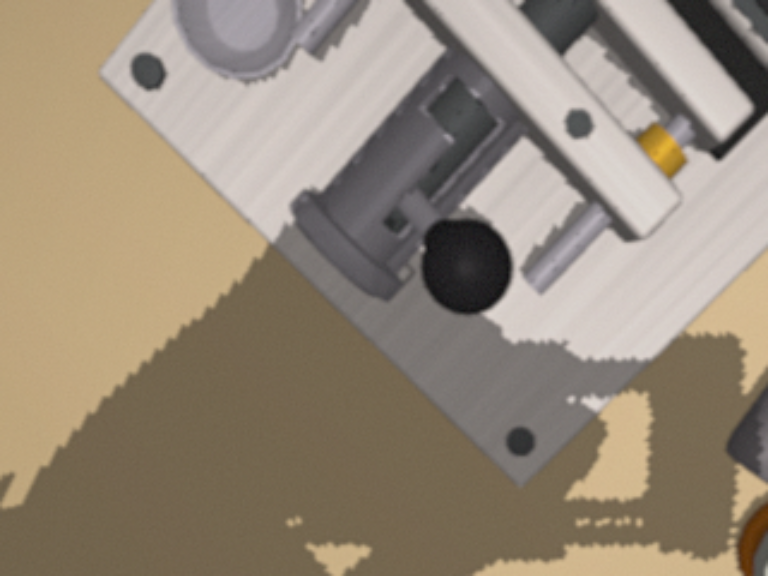

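```bash
python3 - <<'E'
from w import *
a=rayw(316.5,202.5,8);b=rayw(142.3,29.8,8);print(a,b,np.linalg.norm(b-a))
y=b-a;y/=np.linalg.norm(y);x=np.array([y[1],-y[0]]);O=(a+b)/2+115*x
k=rayw(294.4,110.8,77)
print("x",x,"yaw",np.arctan2(x[1],x[0]),"O",O,"knob",k,"in jig",(k-O)@x,(k-O)@y)
for n,p in dict(knob0=(-78,-30),corner=(-46,-30),mid=(-46,0),end=(-46,30)).items(): print(n,O+p[0]*x+p[1]*y)
E
```

```text
[448.61305979  25.81538695] [487.18082547 198.13212148] 176.58009385845818
x [ 0.97585595 -0.21841514] yaw -0.22019010144265957 O [580.12037641  86.85601327] knob [501.55284287  74.73198193] in jig -74.0225227848837 -28.991646802911806
knob0 [497.45115847  74.6167157 ]
corner [528.67854874  67.62743127]
mid [535.2310029   96.90310965]
end [541.78345706 126.17878802]
```

{"method": "jog_arm", "body": {"motion": [[[0,0,0,0.6,-0.2,-0.45,0],[0,0,0,1.3,-0.4,-0.91,0],[0,0,0,1.9,-0.4,-0.91,0],[0,0,0,2.38,-0.4,-0.91,0],[0,0,0,2.38,-0.4,-0.91,0]]]}}

```text
t: 2.98
ee_pos: [460.6, 51.0, 247.1]
tcp_rot: [-0.695, 1.565, 3.02]
force: [-1.2, 0.1, 0.3]
opening: 0.5
```

```bash
python3 - <<'E'
from w import *
im=camera("wrist");camera("wrist");camera("wrist");im=camera("wrist");cv2.imwrite('pics/w3.png',im)
s=get_state();print(s['t'],s['ee_pos'],s['force'],Rt().round(3))
E
```

```text
3.1833 [461.73556541  50.89925087 250.66732515] [ 0.57602722 -0.46697757  0.71719695] [[ 0.002  0.543 -0.84 ]
 [-0.    -0.84  -0.543]
 [-1.     0.001 -0.002]]
```

View pics/w3.png

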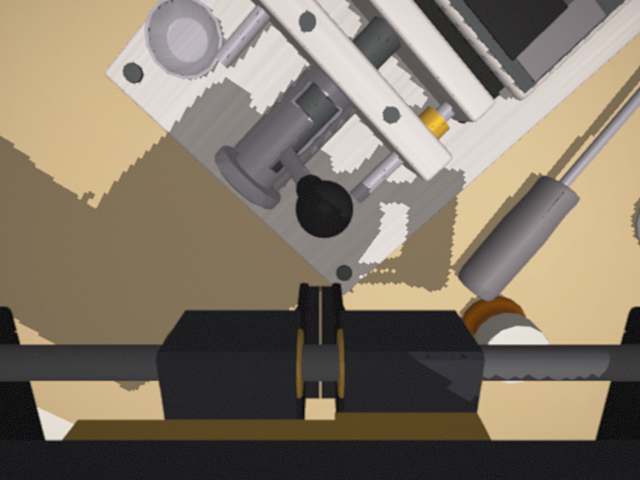

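{"method": "jog_arm", "body": {"motion": [[[0,0,0,0,0,-0.15,0],[0,0,0,0,0,-0.3,0],[0,0,0,0,0,-0.45,0],[0,0,0,0,0,-0.5,0],[0,0,0,0,0,-0.5,0]]]}}

```text
t: 3.6
ee_pos: [478.9, 62.6, 250.0]
tcp_rot: [2.477, 1.569, -0.089]
force: [-0.2, -0.6, -0.1]
opening: 0.5
```

{"method": "jog_arm", "body": {"motion": [[[0,0,0,0,0.06,-0.06,0],[0,0,0,0,0.12,-0.12,0],[0,0,0,0,0.18,-0.18,0],[0,0,0,0,0.24,-0.24,0],[0,0,0,0,0.29,-0.29,0]]]}}

```text
t: 4.02
ee_pos: [493.9, 58.7, 249.3]
tcp_rot: [-0.644, 1.569, 3.072]
force: [-2.4, 0.1, 0.7]
opening: 0.4
```

{"method": "jog_arm", "body": {"motion": [[[0,0,0,0,0.06,-0.06,0],[0,0,0,0,0.12,-0.12,0],[0,0,0,0,0.18,-0.18,0],[0,0,0,0,0.23,-0.23,0],[0,0,0,0,0.23,-0.23,0]]]}}

```text
t: 4.43
ee_pos: [506.0, 56.2, 249.2]
tcp_rot: [-0.683, 1.567, 3.033]
force: [-5.1, -0.2, 2.8]
opening: 0.7
```

```bash
python3 - <<'E'
from w import *
im=camera("wrist");cv2.imwrite('pics/w4.png',im)
s=get_state();print(s['t'],s['ee_pos'],s['force'])
E
```

```text
4.4833 [505.94006069  56.18265184 249.25510685] [-4.72885595  0.94883317  1.06601071]
```

View pics/w4.png

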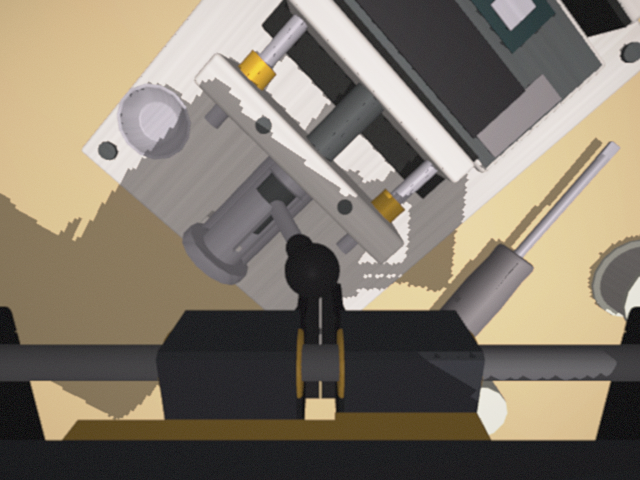

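{"method": "jog_arm", "body": {"motion": [[[0,0,0,0,0.035,-0.035,0],[0,0,0,0,0.07,-0.07,0],[0,0,0,0,0.1,-0.1,0],[0,0,0,0,0.14,-0.14,0],[0,0,0,0,0.14,-0.14,0]]]}}

```text
t: 4.9
ee_pos: [511.7, 54.8, 248.8]
tcp_rot: [-0.651, 1.56, 3.066]
force: [-9.7, -0.5, 3.8]
opening: 0.8
```

{"method": "jog_arm", "body": {"motion": [[[0,0,0,0,0.03,-0.03,0],[0,0,0,0,0.06,-0.06,0],[0,0,0,0,0.09,-0.09,0],[0,0,0,0,0.1,-0.1,0],[0,0,0,0,0.1,-0.1,0]]]}}

```text
t: 5.32
ee_pos: [515.6, 53.7, 248.5]
tcp_rot: [-0.644, 1.555, 3.074]
force: [-12.7, -0.2, 5.9]
opening: 0.3
```

```bash
python3 - <<'E'
from w import *
im=camera("wrist");s=get_state();print(s['t'],s['ee_pos'],s['force'])
a=cv2.resize(im[60:320,140:460],None,fx=2.3,fy=2.3);cv2.imwrite('pics/w5.png',a)
E
```

```text
5.3667 [515.62825002  53.76093011 248.55220959] [-12.36294442   0.73171699   5.9360167 ]
```

View pics/w5.png

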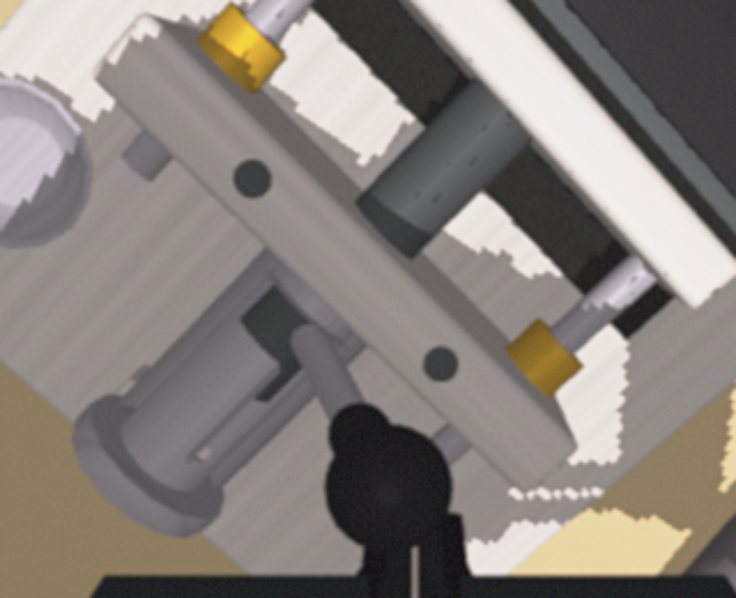

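{"method": "jog_arm", "body": {"motion": [[[0,0,0,-0.02,-0.04,-0.13,0],[0,0,0,-0.05,-0.12,-0.2,0],[0,0,0,-0.08,-0.2,-0.28,0],[0,0,0,-0.12,-0.28,-0.36,0],[0,0,0,-0.12,-0.31,-0.39,0]]]}}

```text
t: 5.78
ee_pos: [526.8, 72.3, 254.7]
tcp_rot: [2.516, 1.568, -0.051]
force: [1.3, -1.3, 0.2]
opening: 0.3
```

```bash
python3 - <<'E'
from w import *
im=camera("wrist");s=get_state();print(s['t'],s['ee_pos'],s['force'])
a=cv2.resize(im[60:320,140:460],None,fx=2.3,fy=2.3);cv2.imwrite('pics/w6.png',a)
E
```

```text
5.8333 [527.74398433  72.40406193 254.83140951] [ 0.19092168  0.21812318 -0.78200743]
```

View pics/w6.png

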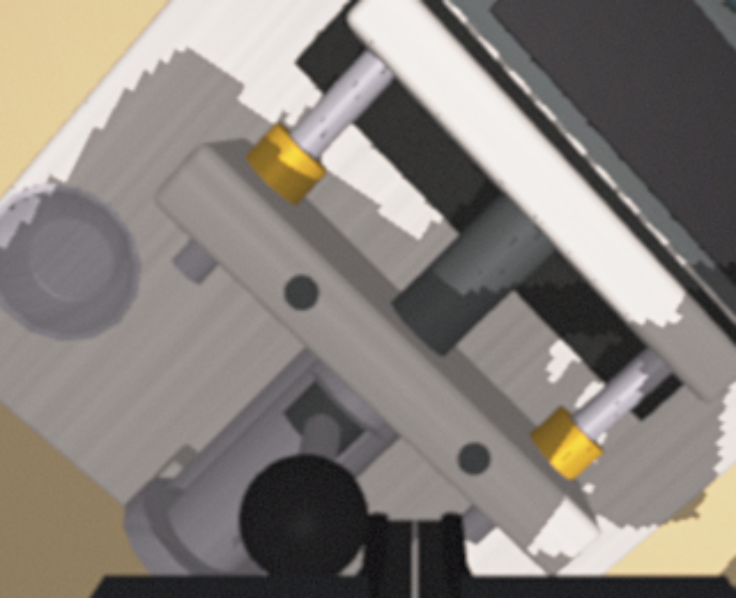

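```bash
python3 - <<'E'
from w import *
O=np.array([580.1,86.9]);x=np.array([.976,-.218]);y=np.array([.218,.976])
k=rayw(272.6,284,85);e=get_state()['ee_pos'][:2];f=lambda p:((p-O)@x,(p-O)@y)
print(k,f(k),f(e),get_state()['joints'],camera_params("wrist")["T"][:3])
E
```

```text
[531.67607542  97.4464546 ] (np.float64(-49.56087748872582), np.float64(-0.2630758666951599)) (np.float64(-47.93935679700847), np.float64(-25.56164697555868)) [-7.36338373e-02  6.33839213e-01  1.78877954e+00  4.03596703e-04
  7.13877219e-01  9.22196832e-01] [[ 5.43869130e-01 -8.00763177e-01 -2.50967536e-01  5.98354989e+02]
 [-8.39165260e-01 -5.17964282e-01 -1.65875461e-01  1.18240908e+02]
 [ 2.83474110e-03  3.00817780e-01 -9.53677423e-01  2.34376277e+02]]
```

{"method": "jog_arm", "body": {"motion": [[[0,0,0,0,0.09,0.09,0],[-1.4,0,0,0,0.09,0.09,0],[-2.8,0,0,0,0.09,0.09,0],[-4.2,0,0,0,0.09,0.09,0],[-5.6,0,0,0,0.09,0.09,0]]]}}

```text
t: 6.25
ee_pos: [526.5, 66.5, 254.5]
tcp_rot: [1.969, 1.568, -0.104]
force: [-0.4, -0.7, -0.3]
opening: 0.5
```

{"method": "jog_arm", "body": {"motion": [[[-1.3,0,0,0,0,0,0],[-2.6,0,0,0,0,0,0],[-3.4,0,0,0,0,0,0],[-3.4,0,0,0,0,0,0],[-3.4,0,0,0,0,0,0]]]}}

```text
t: 6.67
ee_pos: [526.2, 66.7, 254.4]
tcp_rot: [1.7, 1.569, -0.084]
force: [-0.2, -0.3, 0.3]
opening: 0.8
```

```bash
python3 - <<'E'
from w import *
O=np.array([580.1,86.9]);x=np.array([.976,-.218]);y=np.array([.218,.976])
im=camera("wrist");s=get_state();print(s['t'],s['ee_pos'],s['force']);f=lambda p:((p-O)@x,(p-O)@y)
print(f(s['ee_pos'][:2]),Rt().round(3))
cv2.imwrite('pics/w7.png',im)
E
```

```text
6.7167 [525.97504335  66.74364237 254.40491543] [ 0.01280816 -0.1493465   0.18741259]
(np.float64(-48.431871727513), np.float64(-31.471845601612394)) [[ 0.002  0.977 -0.211]
 [-0.    -0.211 -0.977]
 [-1.     0.002 -0.   ]]
```

View pics/w7.png

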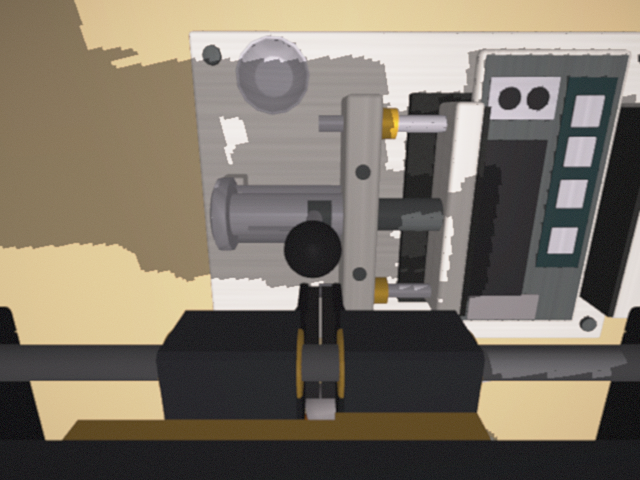

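{"method": "jog_arm", "body": {"motion": [[[0,0,0,0,-0.05,-0.15,0],[0,0,0,0,-0.05,-0.3,0],[0,0,0,0,-0.05,-0.45,0],[0,0,0,0,-0.05,-0.6,0],[0,0,0,0.02,-0.05,-0.7,0]]]}}

```text
t: 7.13
ee_pos: [529.5, 95.9, 253.8]
tcp_rot: [1.772, 1.57, -0.009]
force: [-1.0, -0.8, -0.7]
opening: 0.9
```

{"method": "jog_arm", "body": {"motion": [[[0,0,0,0.03,0,-0.1,0],[0,0,0,0.06,0,-0.2,0],[0,0,0,0.08,0,-0.28,0],[0,0,0,0.08,0,-0.32,0],[0,0,0,0.08,0,-0.34,0]]]}}

```text
t: 7.55
ee_pos: [532.1, 108.5, 250.0]
tcp_rot: [-1.039, 1.57, -2.82]
force: [-0.4, -3.1, -1.0]
opening: 0.4
```

```bash
python3 - <<'E'
from w import *
O=np.array([580.1,86.9]);x=np.array([.976,-.218]);y=np.array([.218,.976])
im=camera("wrist");s=get_state();print(s['t'],s['ee_pos'],s['force']);f=lambda p:((p-O)@x,(p-O)@y)
print(f(s['ee_pos'][:2]))
cv2.imwrite('pics/w8.png',im)
E
```

```text
7.6 [532.03623886 108.41141854 250.09546619] [ 0.77154427 -0.79367373 -1.60835458]
(np.float64(-51.59972011078466), np.float64(10.517244571568535))
```

View pics/w8.png

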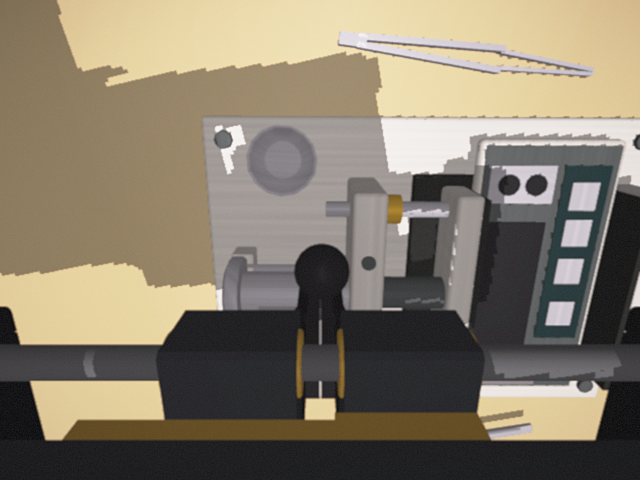

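{"method": "jog_arm", "body": {"motion": [[[0,0,0,0,0,-0.04,0],[0,0,0,0,0,-0.08,0],[0,0,0,0,0,-0.12,0],[0,0,0,0,0,-0.12,0],[0,0,0,0,0,-0.12,0]]]}}

```text
t: 8.02
ee_pos: [532.6, 110.3, 250.0]
tcp_rot: [-0.31, 1.564, -2.089]
force: [-1.7, -13.7, -0.8]
opening: 0.4
```

{"method": "jog_arm", "body": {"motion": [[[0,0,0,0,0,0.1,0],[0,0,0,0,0,0.4,0],[0,0,0,-0.6,0,0.9,0],[0,0,0,-1.4,0,1.5,0],[0,0,0,-2.0,0,1.9,0]]]}}

```text
t: 8.43
ee_pos: [516.7, 37.2, 331.4]
tcp_rot: [-1.841, 1.57, 2.66]
force: [-0.1, -0.2, -0.0]
opening: 0.7
```

```bash
python3 - <<'E'
from w import *
O=np.array([580.1,86.9]);x=np.array([.976,-.218]);y=np.array([.218,.976]);f=lambda p:np.round(((p-O)@x,(p-O)@y),1)
for i in range(6): im=camera("wrist")
s=get_state();print(s['t'],s['ee_pos'],s['force'])
cv2.imwrite('pics/w9.png',im)
for q in("knob","phone"):
  for d in masks_of("wrist",q)[:1]:
    v,u=np.nonzero(d["mask"]);print(q,d["p"],u.min(),u.max(),v.min(),v.max(),f(rayw(u.mean(),v.mean(),77 if q=="knob" else 24)))
    if q=="phone":
      c,_=cv2.findContours(d["mask"].astype(np.uint8),0,1);c=max(c,key=len)[:,0]
      print(np.degrees(0),cv2.minAreaRect(np.array([f(rayw(*p,24)) for p in c],np.float32)))
E
```

```text
8.7333 [516.66105033  38.97170046 329.54817147] [ 0.28564622 -0.4030232  -0.53099073]
knob 0.77 301 342 75 143 [-52.5  27.3]
phone 0.36 226 603 3 255 [-9.2  9.9]
0.0 ((9.504409790039062, 3.6026535034179688), (245.50022888183594, 168.8457489013672), 0.37113943696022034)
```

View pics/w9.png

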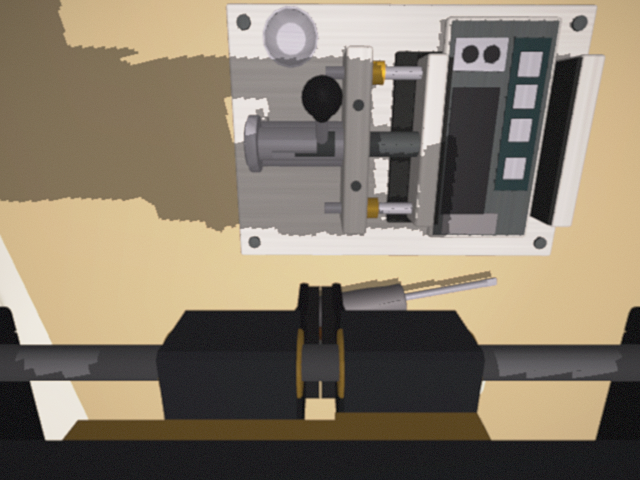

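```bash
python3 - <<'E'
from w import *
O=np.array([580.1,86.9]);x=np.array([.976,-.218]);y=np.array([.218,.976]);f=lambda p:np.round(((p-O)@x,(p-O)@y),1)
for n,u,v,z in[("knob",322,98,77),("pTL",445,18,24.5),("pBL",432,235,24.5),("pTR",560,19,24.5),("pBR",526,235,24.5),("jTL",228,4,8),("jBL",242,254,8),("jTR",596,5,8),("jBR",553,254,8)]: print(n,f(rayw(u,v,z)))
E
```

```text
knob [-52.1  29.6]
pTL [25.3 79.5]
pBL [ 30.8 -64.6]
pTR [98.2 79.7]
pBR [100.6 -63.8]
jTL [-115.2   89.7]
jBL [-114.6  -87.3]
jTR [129.2  91.4]
jBR [133.7 -84.5]
```

{"method": "jog_arm", "body": {"motion": [[[0,0,0,0,0.5,0,0],[0,0,0,0,1.2,0,0],[0,0,0,0,2.0,0,0],[0,0,0,0,2.5,0,0],[0,0,0,0,2.5,0,0]]]}}

```text
t: 9.25
ee_pos: [618.9, 17.3, 329.4]
tcp_rot: [1.636, 1.566, -0.146]
force: [0.2, -0.4, -0.2]
opening: 0.5
```

```bash
python3 - <<'E'
from w import *
for i in range(6): im=camera("wrist")
s=get_state();print(s['t'],s['ee_pos'],s['force'])
cv2.imwrite('pics/w10.png',cv2.resize(im[0:280,120:500],None,fx=2,fy=2,interpolation=cv2.INTER_CUBIC))
E
```

```text
9.55 [613.73701613  18.37023161 329.79481917] [-0.19143898 -0.01831972  0.14838811]
```

View pics/w10.png

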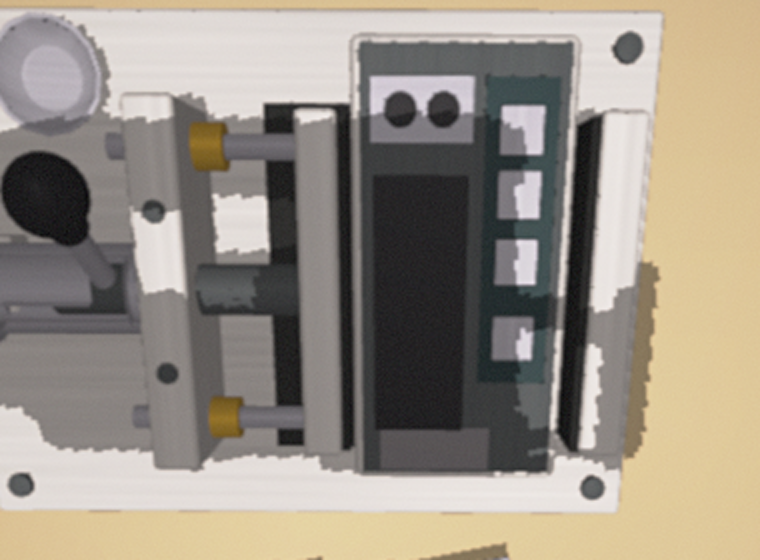

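```bash
python3 - <<'E'
from w import *
O=np.array([580.1,86.9]);x=np.array([.976,-.218]);y=np.array([.218,.976]);f=lambda p:np.round(((p-O)@x,(p-O)@y),1)
for n,u,v,z in[("pTL",353,40,24.5),("pBL",360,470,24.5),("pTR",578,40,24.5),("pBR",550,470,24.5),("jTR",662,13,8),("jBR",617,512,8),("fjT",604,112,45),("fjB",580,450,45),("jawT",335,110,46),("jawB",343,450,46)]: print(n,f(rayw(120+u/2,v/2,z)))
im=cv2.imread('pics/w10.png').max(2)
for v in(140,200,320,400,440): print(v,im[v,540:610:3])
E
```

```text
pTL [30.4 78.3]
pBL [ 31.9 -65.2]
pTR [102.  79.]
pBR [102.7 -64.4]
jTR [132.5  90.4]
jBR [134.  -86.9]
fjT [107.4  55.7]
fjB [108.5 -50.7]
jawT [26.1 55.3]
jawB [ 27.3 -51.3]
140 [219 146  77  80  76  81  91 100  96 153 220 183  89  16  25  20  21  39
  45  46  86 185 229 234]
200 [125  78  80  83  83  96  99 101 180 225 170  53  19  28  28  28  44  44
  55 144 213 234 234 233]
320 [ 43  46  52  59  60  80 134 130  66  26  22  27  27  32  32  35  93 132
 139 144 141 142 145 143]
400 [101 100 100 102 184 217 119  26  23  29  33  42  49  51 146 224 233 238
 218 139 141 142 143 139]
440 [ 58  60  63 114 139 140 140  91  39  20  39  46  57 152 220 235 236 237
 217 144 139 139 140 138]
```

```bash
python3 -c "
from station import *
print(sign_off())"
```

```text
the job is handed in; nothing more can be done
None
```

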